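Roll the press roller up the gauging ramp and hold it against the sprung stop

TASK

With the fingers, slowly push the big blue roller up the ramp to the yellow sprung stop plate at the top, without letting it run back down, and press the plate fully home with it. Only push the roller, never lift it, and leave the loose things around the ramp alone. Finish while still holding the roller there, its axis square to the ramp and the plate pressed in: it rolls away as soon as it is let go.

Things in the scene. Friction and masses are not known exactly. Their poses are not given: they have to be found in the camera images.
- roller: Blue roller, a cylinder 88 mm in diameter, 140 mm long, 0.5 to 1 kg, with a steel journal 20 mm in diameter and 20 mm long at each end. Too thick to pinch; hard and slippery (friction about 0.25). It starts crosswise on the ramp's level deck, free to roll. Origin at its centre (44 mm above what it lies on); y is the roller's axis, x and z turn as it rolls.
- ramp: Green fixed ramp, 190 mm wide. Origin at table level; x is level and points the way it rises, y across. Level deck from x = -194 to -75 mm, top 12 mm above the table, with a low lip (26 mm above the table) at x = -200 to -194; from x = -75 mm the slope rises at 9 degrees. Rails 12 mm high along both sides, 160 mm apart.
- slope: The aluminium slope of the ramp, 190 mm wide and 235 mm long. Origin on its surface, mid-width, at its foot where the level deck ends; x points up along the slope (9 degrees above level), y across it (the way the roller's axis should lie), z square to the surface.
- stop_face (a point): Centre of the front of the yellow stop plate (120 mm wide, 50 mm high, square to the slope), 44 mm above the slope; with the plate out it lies 165 mm up the slope from the slope's origin. Axes as the slope's. Moves with the plate. A green bracket 50 mm high stands 35 mm behind it, with a small round gauge on its +y end (up to 114 mm above the slope).
- stop_plate (a joint): How far the stop plate is pressed in up the slope, in m: 0 out, 0.015 fully home. A spring pushes it back with 2 N at the start and 8 N fully home.
- oil: Grey oil bottle, 52 mm in diameter, 130 mm tall, loose on the bench; leave alone. Origin at the centre of its underside.
- bearing: Steel bearing ring, 60 mm outside, 28 mm bore, 22 mm high, loose on the bench; leave alone. Origin at the centre of its underside.
- weight: Brass weight with a knob, 48 mm in diameter, 66 mm tall, loose on the bench; leave alone. Origin at the centre of its underside.
- spanner: Steel spanner lying on the bench, loose; leave alone. Its x axis runs along it.
Things that resemble listed ones, but are neither listed nor needed, are in the scene too. Of the things that look like the roller, the middle-sized one is meant.

How it is judged:
By the outcome, as a careful person would: the job done as asked, in the order asked, and still so for the second after the job is handed in, while the arm keeps its last pose, push and grip.
It also fails if it takes over 38 s, if anything falls off the work surface, if the arm or the gripper's body presses on something with over 40 N, if the wrist force passes 120 N, or if a joint passes its speed limit or range.

ROBOT

A 6-joint arm with a two-finger parallel gripper is mounted at the origin on the work surface. World frame = base frame: x ahead of the robot, y to its left, z up, the work surface at z = 0. Lengths are in mm, angles in rad, forces in N, time in s.
With the tool pointing down it reaches from about 275 to 750 mm from the base axis. Payload 10.2 kg.
Tool frame: the origin (TCP) lies on the centre line of the jaws, within the pads' length; the fingertips stand 17 mm ahead of it and the grasp point (between the pads) lies 2 mm behind it; z points along the fingers, y is the line along which they close (so a half turn about z gives the same grasp; the last joint's range is limited). The gripper opens to 85 mm and grips with 20 to 120 N. Pads are 22 mm wide; open, the fingers measure 114 mm over their backs; the gripper's body (76 mm by 85 mm) begins 54 mm behind the grasp point. The pads swing forward as they close: fully open they stand 13 mm farther back than shut.
Start: joints at [1.046, 0.313, 1.498, -0, 1.331, -0.223], TCP at [156.063, 501.274, 248.294] pointing down, gripper open.
Joint ranges: [-2.94, 2.94], [-0.97, 2.17], [0.19, 2.56], [-1.23, 4.37], [0.02, 3.11], [-2.88, 2.88]. Speed limits (rad/s): [2.39, 2.39, 3.01, 3.14, 3.14, 3.14].

INTERFACE

Orientations are given as a unit quaternion [w, x, y, z].
In Python, from rig import ctrl gives the robot as it stands. The module is installed in compiled form; this text tells all that it offers.
- The arm moves only by the shell command python3 -m jog 'ROWS' [FORCE]. ROWS is JSON, a list of rows, each an object with "delta_pos": the shift along the world's x, y, z in mm, a list of three; "angular": the turn, a rotation vector about the world's x, y, z in rad, a list of three; "fingers": the opening, from 0 (shut) to 1 (fully open). In form: [{"delta_pos": [tx, ty, tz], "angular": [rx, ry, rz], "fingers": fingers}, ...]. A call has 1 to 10 rows; each row is the pose to reach, as a shift and turn from the pose commanded when the call began; what a row does not reach only later rows make up. A row lasts 1/8 s, in which the tool goes at most 62.5 mm and 10.7 degrees, less where a joint would pass 70% of its speed; a pose out of reach is approached as far as the arm can. A call with a gripper value outside its range is refused whole. The fingers move at their own pace and stop on an object; FORCE is the grip in N (left out, the last holds). Time passes only in rows, so rows that repeat a pose let the fingers close. It gives the time, the measured TCP pose, the force, the opening and the grip force at its end, in the units of the state.
- ctrl.sense(): the state, without advancing time (a new reading comes with each control period).
- ctrl.capture(name): name is "side" or "top" or "wrist"; returns a dict with "pixels" (420x560x3 uint8, blue, green, red), "fx", "fy", "cx", "cy" (pixels), "R" (3x3) and "t" (3): a world point X has camera coordinates R X + t. Camera axes: x right, y down, z forward; pixel columns grow to the right and rows downward; lengths in mm; the calibration is good to about 2 mm. A picture is of the moment at which its call begins. There is no depth.
- ctrl.finish_job(): hands the job in; it is judged then, once.
The state is a dict: "time_s": time; "joints": joint angles; "dq": joint speeds; "tau": joint torques, N m; "eef_pos": TCP position; "ee_rot": TCP orientation; "force": force on the tool from outside, world axes, zero at the start; "wrist_torque": the same for the moment, N m; "grip_width": opening from 0.0 (shut) to 1.0 (fully open); "grip_force": force on a finger pad.
Only numpy, scipy, OpenCV 4.12 (cv2) and the standard library are available. Lean on these libraries where they do the work, as an engineer would, in place of code of your own. Each camera call takes 0.05 s, during which the arm holds its last target. There are 200 camera calls.

## Working session

There is one attempt and no reset: what is moved stays moved. The work goes in short steps, Python scripts to look and compute and a shell command to move; the robot and the scene stay as the last step left them, time stands still between calls to the robot, and variables do not carry over. Pictures are saved under pics/ and viewed, at most 10 in all, crops included, and the job is handed in when it is done.

```bash
mkdir -p pics; cat > h.py <<'E'
import numpy as np, cv2
from rig import ctrl
def cap(n,f=None):
    c=ctrl.capture(n)
    c={k:(np.array(v) if k in('pixels','R','t') else v) for k,v in c.items()}
    if f: cv2.imwrite('pics/'+f,c['pixels'])
    return c
def ray(c,u,v):
    d=c['R'].T@np.array([(u-c['cx'])/c['fx'],(v-c['cy'])/c['fy'],1.]); return -c['R'].T@c['t'],d/np.linalg.norm(d)
def onz(c,u,v,z):
    o,d=ray(c,u,v); return o+d*(z-o[2])/d[2]
def proj(c,X):
    p=c['R']@np.array(X,float)+c['t']; return c['fx']*p[0]/p[2]+c['cx'],c['fy']*p[1]/p[2]+c['cy']
def tri(c1,p1,c2,p2):
    o1,d1=ray(c1,*p1);o2,d2=ray(c2,*p2)
    s=np.linalg.lstsq(np.c_[d1,-d2],o2-o1,rcond=None)[0]
    a,b=o1+s[0]*d1,o2+s[1]*d2; return (a+b)/2,np.linalg.norm(a-b)
E
python3 - <<'E'
from h import *
a=cap('top');b=cap('side')
cv2.imwrite('pics/a.png',a['pixels']);cv2.imwrite('pics/b.png',b['pixels'])
for c in(a,b): print(-c['R'].T@c['t'],c['fx'],c['R'].round(2).tolist())
s=ctrl.sense();print(s['ee_rot'],s['force'],s['time_s'])
E
```

```text
[ 405.8703435    45.94960281 1668.9890424 ] 537.8929434369746 [[0.01, -1.0, 0.0], [-1.0, -0.01, -0.08], [0.08, 0.0, -1.0]]
[ 244.26898317 -596.99167222  984.87364028] 487.6400074314649 [[0.92, -0.39, -0.0], [-0.31, -0.72, -0.62], [0.24, 0.58, -0.78]]
[-1.98299688e-04  1.50306120e-01  9.88639358e-01 -5.00678280e-04] [-0.21374844  0.17439699 -0.16873153] 0.1
```

View pics/a.png

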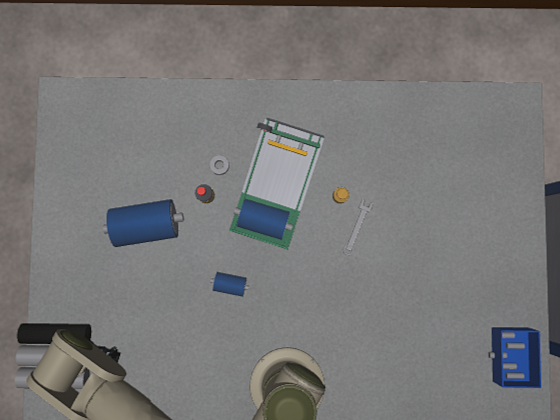

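View pics/b.png

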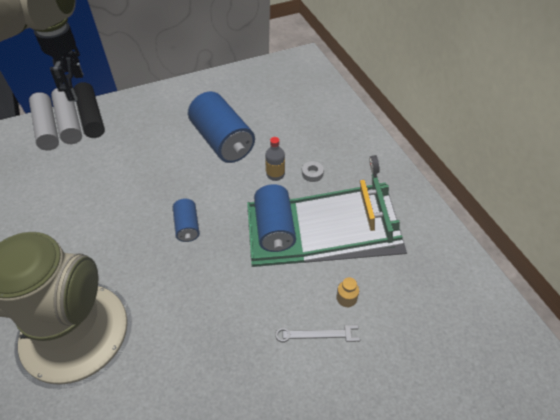

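Three blue rollers in the top view: a large one (142,222), one on the ramp deck (263,218) and a small one (230,284). The middle-sized one is the one on the ramp, crosswise on the deck as described. In the side view it is at (275,217), with the plate at (367,205). Next: one enlarged crop to confirm, plus the mask measurements.

```bash
python3 - <<'E'
from h import *
a=cap('top');b=cap('side')
A=cv2.resize(a['pixels'][105:260,185:385],None,fx=3.9,fy=3.9,interpolation=cv2.INTER_CUBIC)[:600,:400+380]
cv2.imwrite('pics/c.png',A)
B=cv2.resize(b['pixels'][145:275,235:415],None,fx=4.4,fy=4.4,interpolation=cv2.INTER_CUBIC);cv2.imwrite('pics/d.png',B)
for n,c,roi in(('top',a,(105,260,185,385)),('side',b,(145,275,235,415))):
    hsv=cv2.cvtColor(c['pixels'],cv2.COLOR_BGR2HSV)
    for nm,lo,hi in(('blue',(100,100,40),(125,255,255)),('yel',(15,140,120),(32,255,255)),('green',(50,80,40),(90,255,255))):
        m=cv2.inRange(hsv,lo,hi);k=np.zeros_like(m);r=roi;k[r[0]:r[1],r[2]:r[3]]=m[r[0]:r[1],r[2]:r[3]]
        cs=cv2.findContours(k,cv2.RETR_EXTERNAL,cv2.CHAIN_APPROX_NONE)[0]
        for q in sorted(cs,key=cv2.contourArea)[-3:]:
            if cv2.contourArea(q)>40: print(n,nm,cv2.contourArea(q),cv2.minAreaRect(q)[0],cv2.boxPoints(cv2.minAreaRect(q)).round(1).tolist())
E
```

```text
top blue 1246.5 (262.261474609375, 218.62844848632812) [[235.6999969482422, 225.39999389648438], [243.8000030517578, 198.3000030517578], [288.79998779296875, 211.89999389648438], [280.70001220703125, 238.89999389648438]]
top yel 102.0 (287.0406494140625, 147.37301635742188) [[267.70001220703125, 143.10000610351562], [268.79998779296875, 139.60000610351562], [306.3999938964844, 151.6999969482422], [305.29998779296875, 155.10000610351562]]
top yel 144.5 (341.0, 194.5) [[334.0, 188.0], [348.0, 188.0], [348.0, 201.0], [334.0, 201.0]]
top green 929.5 (276.54998779296875, 183.85000610351562) [[229.39999389648438, 229.8000030517578], [266.3999938964844, 118.80000305175781], [323.70001220703125, 137.89999389648438], [286.70001220703125, 248.89999389648438]]
side blue 1498.5 (272.8199768066406, 210.239990234375) [[251.8000030517578, 187.3000030517578], [286.6000061035156, 182.3000030517578], [293.8999938964844, 233.1999969482422], [259.0, 238.10000610351562]]
side yel 135.0 (366.6765441894531, 199.2058563232422) [[359.6000061035156, 180.60000610351562], [364.1000061035156, 179.5], [373.70001220703125, 217.8000030517578], [369.20001220703125, 218.89999389648438]]
side green 124.0 (277.0196228027344, 260.2416687011719) [[251.8000030517578, 260.5], [302.0, 256.3999938964844], [302.20001220703125, 260.0], [252.10000610351562, 264.0]]
side green 176.5 (386.4355163574219, 203.00753784179688) [[372.8999938964844, 178.3000030517578], [384.70001220703125, 174.89999389648438], [399.8999938964844, 227.6999969482422], [388.20001220703125, 231.10000610351562]]
side green 773.0 (282.31219482421875, 228.37054443359375) [[247.39999389648438, 203.0], [313.20001220703125, 198.3000030517578], [317.20001220703125, 253.6999969482422], [251.39999389648438, 258.3999938964844]]
```

View pics/c.png

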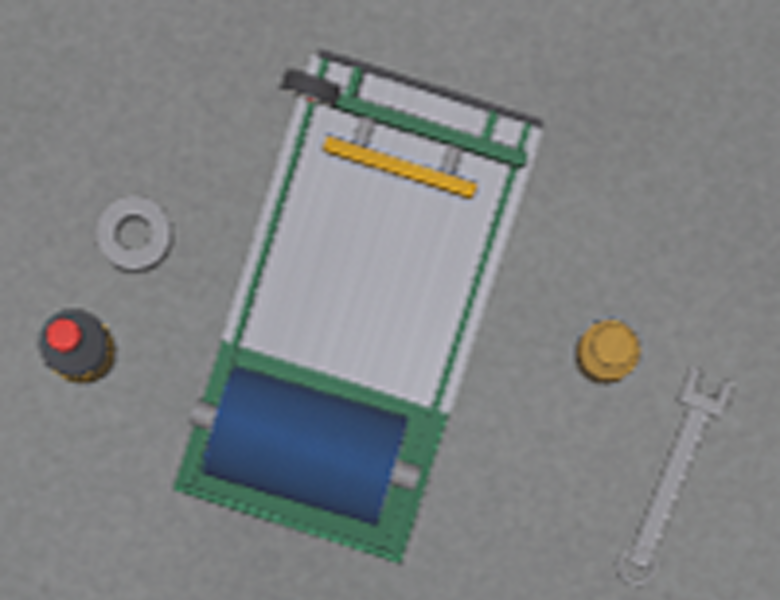

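View pics/d.png

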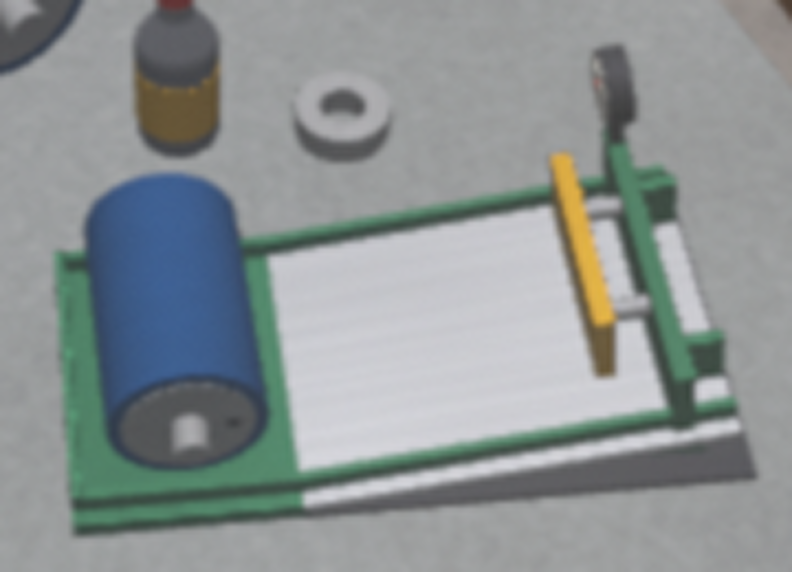

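The crops confirm it: the middle-sized blue roller sits on the green deck, with journals at (202,415) and (408,475) in the top crop. The yellow plate top runs from (325,145) to (475,190). Next I turn these into poses.

```bash
python3 - <<'E'
from h import *
a=cap('top');b=cap('side')
T=lambda x,y:(184.6+x/3.9,104.6+y/3.9)
S=lambda x,y:(234.6+x/4.4,144.6+y/4.4)
for n,p,q in(('plateL',(328,142),(562,157)),('plateR',(475,187),(603,322)),('journR',(412,476),(190,435)),('footL',(236,352),(268,250)),('footR',(437,412),(300,478)),('backL',(178,488),(60,253)),('backR',(402,560),(76,500))):
    P,e=tri(a,T(*p),b,S(*q));print(n,P.round(1),round(e,1))
J1=onz(a,*T(202,415),56);J2=onz(a,*T(408,475),56);print(J1,J2,(J1+J2)/2,np.degrees(np.arctan2(*(J1-J2)[[1,0]]))-90)
c=onz(a,262.26,218.63,62);print('blue c',c)
B1=onz(a,*T(178,488),26);B2=onz(a,*T(402,560),26);print('back',B1,B2,np.degrees(np.arctan2(*(B1-B2)[[1,0]]))-90)
P1=onz(a,*T(325,143),106);P2=onz(a,*T(476,187),106);print('plate',P1,P2,np.degrees(np.arctan2(*(P1-P2)[[1,0]]))-90)
F1=onz(a,*T(222,345),20);F2=onz(a,*T(447,412),20);print('foot',F1,F2,np.degrees(np.arctan2(*(F1-F2)[[1,0]]))-90)
E
```

```text
plateL [728.7  61.1 107.8] 1.5
plateR [694.  -49.3 108.2] 2.0
journR [478.9  -5.7  70. ] 0.7
footL [581.  131.5  19.3] 8.0
footR [532.3 -26.6  27.1] 2.7
backL [470.6 176.2  19.7] 3.0
backR [4.156e+02 2.000e-01 3.820e+01] 1.9
[524.21676357 156.26716332  56.        ] [479.90205225  -3.001131    56.        ] [502.05940791  76.63301616  56.        ] -15.548661336930294
blue c [501.87431887  78.06457075  62.        ]
back [468.87042416 176.09317734  26.        ] [4.14808584e+02 1.16955414e-01 2.60000000e+01] -17.0775364897504
plate [727.57679469  63.65621023 106.        ] [695.39360653 -50.58404112 106.        ] -15.73332241430505
foot [582.51747405 143.91059229  20.        ] [531.61783317 -34.34493317  20.        ] -15.936329164872305
```

```bash
python3 -m jog '[{"delta_pos":[130,-200,-20],"angular":[-0.03,-0.1,0.008],"fingers":0.6},{"delta_pos":[130,-200,-20],"angular":[-0.03,-0.1,0.008],"fingers":0.6},{"delta_pos":[130,-200,-20],"angular":[-0.03,-0.1,0.008],"fingers":0.6},{"delta_pos":[130,-200,-20],"angular":[-0.03,-0.1,0.008],"fingers":0.6},{"delta_pos":[258,-399,-98],"angular":[-0.059,-0.201,0.016],"fingers":0.6},{"delta_pos":[258,-399,-98],"angular":[-0.059,-0.201,0.016],"fingers":0.6},{"delta_pos":[258,-399,-98],"angular":[-0.059,-0.201,0.016],"fingers":0.6},{"delta_pos":[258,-399,-98],"angular":[-0.059,-0.201,0.016],"fingers":0.6},{"delta_pos":[258,-399,-98],"angular":[-0.059,-0.201,0.016],"fingers":0.6},{"delta_pos":[258,-399,-98],"angular":[-0.059,-0.201,0.016],"fingers":0.6}]' 40
python3 - <<'E'
from h import *
w=cap('wrist','e.png'); print(ctrl.sense()['eef_pos'],(-w['R'].T@w['t']).round())
E
```

```text
time_s: 1.55
eef_pos: [413.8, 102.5, 150.4]
ee_rot: [0.103, 0.142, 0.984, -0.014]
force: [-0.0, 0.5, 0.9]
grip_width: 0.602
grip_force: 0.0
[413.73276766 103.02418902 150.56143814] [324. 129. 259.]
```

View pics/e.png

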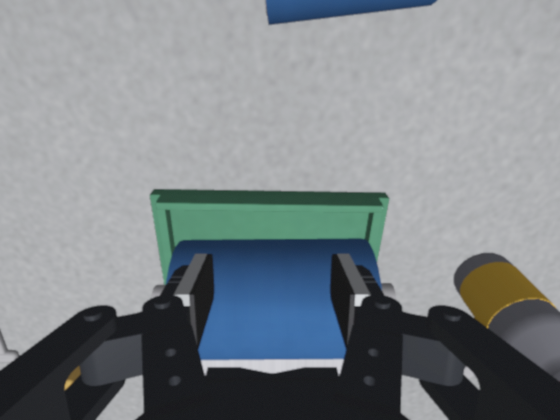

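The wrist view (which looks back towards the robot) shows the lip at rows 192–205 and the roller's rear edge level at row 240, so it is square. The roller is centred at column 277 and the fingers straddle column 272. I'll lower the tool behind the roller and check from the side.

```bash
python3 -m jog '[{"delta_pos":[0,0,-45],"angular":[0,0,0],"fingers":0.6},{"delta_pos":[0,0,-80],"angular":[0,0,0],"fingers":0.6},{"delta_pos":[0,0,-93],"angular":[0,0,0],"fingers":0.6},{"delta_pos":[0,0,-93],"angular":[0,0,0],"fingers":0.6},{"delta_pos":[5,-1,-93],"angular":[0,0,0],"fingers":0.6},{"delta_pos":[10,-3,-93],"angular":[0,0,0],"fingers":0.6},{"delta_pos":[10,-3,-93],"angular":[0,0,0],"fingers":0.6}]'
python3 - <<'E'
from h import *
b=cap('side');w=cap('wrist')
S=cv2.resize(b['pixels'][130:290,190:350],(560,560),interpolation=cv2.INTER_CUBIC)
cv2.imwrite('pics/f.png',S)
cv2.imwrite('pics/g.png',w['pixels'])
E
```

```text
time_s: 2.48
eef_pos: [424.7, 99.2, 57.8]
ee_rot: [0.104, 0.142, 0.984, -0.014]
force: [-0.1, -0.1, 0.3]
grip_width: 0.601
grip_force: 0.0
```

View pics/f.png

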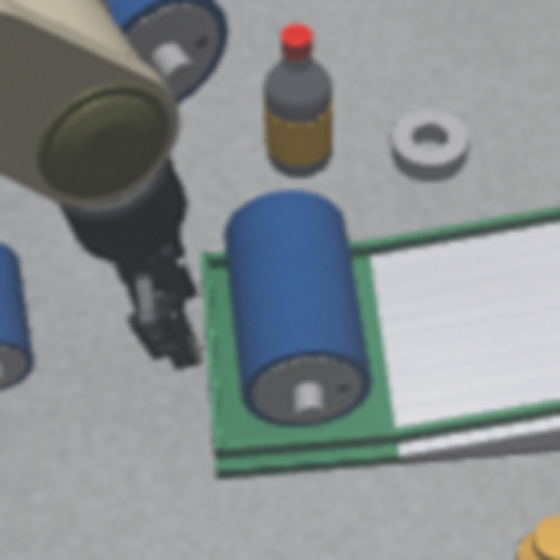

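The fingers are about 20 mm behind the roller, above the lip, and the body is clear. I'll advance slowly along the ramp axis.

```bash
python3 -m jog '[{"delta_pos":[5,-1.5,0],"angular":[0,0,0],"fingers":0.6},{"delta_pos":[10,-3,0],"angular":[0,0,0],"fingers":0.6},{"delta_pos":[13.5,-4,0],"angular":[0,0,0],"fingers":0.6},{"delta_pos":[16.5,-5,0],"angular":[0,0,0],"fingers":0.6},{"delta_pos":[19,-5.5,0],"angular":[0,0,0],"fingers":0.6},{"delta_pos":[22,-6.5,0],"angular":[0,0,0],"fingers":0.6},{"delta_pos":[25,-7.5,0],"angular":[0,0,0],"fingers":0.6},{"delta_pos":[28,-8.5,0],"angular":[0,0,0],"fingers":0.6},{"delta_pos":[31,-9,0],"angular":[0,0,0],"fingers":0.6},{"delta_pos":[34,-10,0],"angular":[0,0,0],"fingers":0.6}]'; cat > m.py <<'E'
from h import *
a=cap('top');m=cv2.inRange(cv2.cvtColor(a['pixels'],cv2.COLOR_BGR2HSV),(100,100,40),(125,255,255))
k=np.zeros_like(m);k[120:250,225:330]=m[120:250,225:330]
q=max(cv2.findContours(k,cv2.RETR_EXTERNAL,cv2.CHAIN_APPROX_NONE)[0],key=cv2.contourArea)
P=np.array([onz(a,*p[0],62)[:2] for p in q]);e=np.array([.959,-.284]);n=np.array([.284,.959]);P=P-[557,55]
print('roller front edge (ramp axis from foot)',np.percentile(P@e,97).round(1),'lat',(P@n).min().round(),(P@n).max().round())
w=cap('wrist');W=cv2.inRange(cv2.cvtColor(w['pixels'],cv2.COLOR_BGR2HSV),(100,100,40),(125,255,255));W[:100]=0
for u in(215,230,260,290,310,325): 
    r=np.where(W[:,u])[0]; print(u,r.min() if len(r) else None,r.max() if len(r) else None)
s=ctrl.sense();print((s['eef_pos'][:2]-np.array([557,55]))@e,s['eef_pos'],s['force'])
E
python3 m.py
```

```text
time_s: 3.82
eef_pos: [458.2, 89.2, 57.3]
ee_rot: [0.104, 0.142, 0.984, -0.014]
force: [0.1, 0.0, 0.9]
grip_width: 0.602
grip_force: 0.0
roller front edge (ramp axis from foot) -5.1 lat -65.0 78.0
215 288 367
230 288 367
260 287 371
290 287 370
310 287 367
325 287 367
-104.24772670061566 [458.41309304  89.16508074  57.33307296] [ 0.14588428 -0.29673263  0.2082677 ]
```

```bash
python3 -m jog '[{"delta_pos":[4,-1.2,0],"angular":[0,0,0],"fingers":0.6},{"delta_pos":[8.5,-2.5,0],"angular":[0,0,0],"fingers":0.6},{"delta_pos":[13,-3.8,0],"angular":[0,0,0],"fingers":0.6},{"delta_pos":[17.5,-5.2,0],"angular":[0,0,0],"fingers":0.6},{"delta_pos":[22,-6.5,0],"angular":[0,0,0],"fingers":0.6},{"delta_pos":[26,-7.7,0],"angular":[0,0,0],"fingers":0.6},{"delta_pos":[30,-8.9,0],"angular":[0,0,0],"fingers":0.6},{"delta_pos":[34,-10,0],"angular":[0,0,0],"fingers":0.6},{"delta_pos":[38,-11.2,0],"angular":[0,0,0],"fingers":0.6},{"delta_pos":[42,-12.4,0],"angular":[0,0,0],"fingers":0.6}]'; python3 m.py
```

```text
time_s: 5.18
eef_pos: [500.3, 76.8, 57.3]
ee_rot: [0.104, 0.142, 0.984, -0.014]
force: [-0.1, 0.3, 0.3]
grip_width: 0.599
grip_force: 0.1
roller front edge (ramp axis from foot) 38.0 lat -63.0 78.0
215 287 367
230 287 367
260 287 371
290 287 370
310 286 367
325 286 367
-60.35141866208331 [500.50592996  76.73804752  57.3486725 ] [-0.15642205  0.6992616  -0.49689189]
```

```bash
python3 -m jog '[{"delta_pos":[3.8,-1.1,0.2],"angular":[0,0,0],"fingers":0.6},{"delta_pos":[7.6,-2.2,0.8],"angular":[0,0,0],"fingers":0.6},{"delta_pos":[11.4,-3.4,1.5],"angular":[0,0,0],"fingers":0.6},{"delta_pos":[15.2,-4.5,2.1],"angular":[0,0,0],"fingers":0.6},{"delta_pos":[19,-5.6,2.7],"angular":[0,0,0],"fingers":0.6},{"delta_pos":[22.8,-6.7,3.4],"angular":[0,0,0],"fingers":0.6},{"delta_pos":[26.6,-7.9,4],"angular":[0,0,0],"fingers":0.6},{"delta_pos":[30.4,-9,4.6],"angular":[0,0,0],"fingers":0.6},{"delta_pos":[34.2,-10.1,5.3],"angular":[0,0,0],"fingers":0.6},{"delta_pos":[38,-11.2,6],"angular":[0,0,0],"fingers":0.6}]'; python3 m.py
```

```text
time_s: 6.52
eef_pos: [538.3, 65.6, 63.3]
ee_rot: [0.104, 0.142, 0.984, -0.014]
force: [-2.5, 1.2, 0.9]
grip_width: 0.597
grip_force: 1.2
roller front edge (ramp axis from foot) 78.3 lat -63.0 78.0
215 286 367
230 286 367
260 286 371
290 286 370
310 286 367
325 286 367
-20.498240901920138 [538.72198977  65.45644046  63.48273864] [-0.6841212 -0.7312087  0.9422868]
```

```bash
python3 -m jog '[{"delta_pos":[3.8,-1.1,0.6],"angular":[0,0,0],"fingers":0.6},{"delta_pos":[7.6,-2.2,1.2],"angular":[0,0,0],"fingers":0.6},{"delta_pos":[11.4,-3.4,1.9],"angular":[0,0,0],"fingers":0.6},{"delta_pos":[15.2,-4.5,2.5],"angular":[0,0,0],"fingers":0.6},{"delta_pos":[19,-5.6,3.1],"angular":[0,0,0],"fingers":0.6},{"delta_pos":[22.8,-6.7,3.8],"angular":[0,0,0],"fingers":0.6},{"delta_pos":[26.6,-7.9,4.4],"angular":[0,0,0],"fingers":0.6},{"delta_pos":[30.4,-9,5],"angular":[0,0,0],"fingers":0.6},{"delta_pos":[34.2,-10.1,5.7],"angular":[0,0,0],"fingers":0.6},{"delta_pos":[38,-11.2,6.3],"angular":[0,0,0],"fingers":0.6}]'; python3 -m jog '[{"delta_pos":[3.8,-1.1,0.6],"angular":[0,0,0],"fingers":0.6},{"delta_pos":[7.6,-2.2,1.2],"angular":[0,0,0],"fingers":0.6},{"delta_pos":[11.4,-3.4,1.9],"angular":[0,0,0],"fingers":0.6},{"delta_pos":[15.2,-4.5,2.5],"angular":[0,0,0],"fingers":0.6},{"delta_pos":[19,-5.6,3.1],"angular":[0,0,0],"fingers":0.6},{"delta_pos":[22.8,-6.7,3.8],"angular":[0,0,0],"fingers":0.6},{"delta_pos":[26.6,-7.9,4.4],"angular":[0,0,0],"fingers":0.6},{"delta_pos":[30.4,-9,5],"angular":[0,0,0],"fingers":0.6}]'; python3 m.py; python3 - <<'E'
from h import *
b=cap('side')
cv2.imwrite('pics/h.png',cv2.resize(b['pixels'][140:280,230:420],None,fx=4,fy=4,interpolation=cv2.INTER_CUBIC))
E
```

```text
time_s: 7.88
eef_pos: [576.3, 54.4, 69.6]
ee_rot: [0.104, 0.142, 0.984, -0.014]
force: [-2.6, 1.7, 0.9]
grip_width: 0.601
grip_force: 1.2
time_s: 8.88
eef_pos: [606.7, 45.4, 74.6]
ee_rot: [0.104, 0.142, 0.984, -0.014]
force: [-2.5, 0.5, 1.9]
grip_width: 0.598
grip_force: 1.2
roller front edge (ramp axis from foot) 152.2 lat -62.0 80.0
215 287 367
230 286 367
260 286 371
290 286 370
310 286 367
325 286 367
50.79757405827149 [607.07458329  45.2251807   74.76041708] [-0.52510388 -0.13887732 -0.48532497]
```

View pics/h.png

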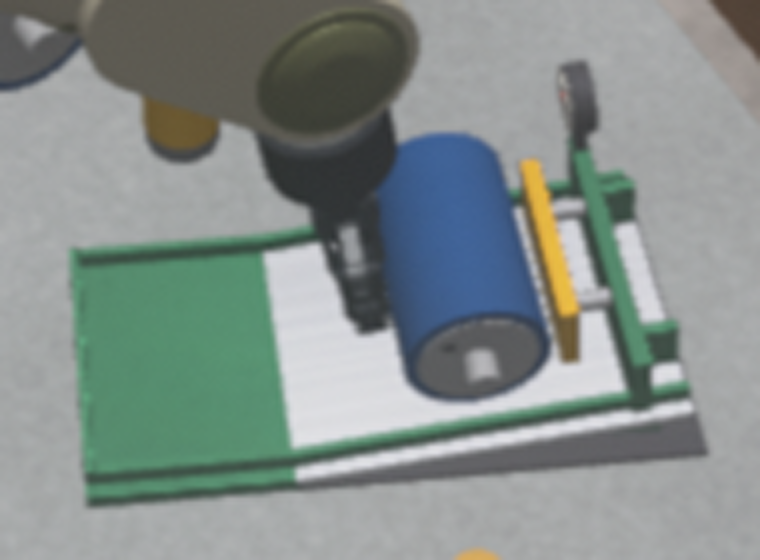

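The roller is square and about 10 mm short of the plate, with nothing disturbed. I'll continue slowly into the plate and watch the force.

```bash
python3 -m jog '[{"delta_pos":[2.8,-0.8,0.5],"angular":[0,0,0],"fingers":0.6},{"delta_pos":[5.7,-1.7,0.9],"angular":[0,0,0],"fingers":0.6},{"delta_pos":[8.5,-2.5,1.4],"angular":[0,0,0],"fingers":0.6},{"delta_pos":[10.4,-3.1,1.7],"angular":[0,0,0],"fingers":0.6},{"delta_pos":[12.3,-3.6,2],"angular":[0,0,0],"fingers":0.6},{"delta_pos":[14.2,-4.2,2.3],"angular":[0,0,0],"fingers":0.6}]';python3 -m jog '[{"delta_pos":[1.4,-0.4,0.2],"angular":[0,0,0],"fingers":0.6},{"delta_pos":[2.8,-0.8,0.5],"angular":[0,0,0],"fingers":0.6},{"delta_pos":[4.2,-1.2,0.7],"angular":[0,0,0],"fingers":0.6}]';python3 -m jog '[{"delta_pos":[1,-0.3,0.2],"angular":[0,0,0],"fingers":0.6},{"delta_pos":[2,-0.6,0.3],"angular":[0,0,0],"fingers":0.6}]'; python3 m.py
```

```text
time_s: 9.78
eef_pos: [619.1, 41.9, 76.2]
ee_rot: [0.101, 0.142, 0.985, -0.014]
force: [-11.7, 4.9, 3.8]
grip_width: 0.6
grip_force: 5.7
time_s: 10.15
eef_pos: [622.9, 40.9, 76.7]
ee_rot: [0.1, 0.142, 0.985, -0.014]
force: [-13.5, 4.9, 5.1]
grip_width: 0.596
grip_force: 6.6
time_s: 10.4
eef_pos: [624.7, 40.4, 77.0]
ee_rot: [0.1, 0.142, 0.985, -0.014]
force: [-13.6, 5.1, 3.5]
grip_width: 0.603
grip_force: 6.8
roller front edge (ramp axis from foot) 172.5 lat -62.0 80.0
215 286 367
230 286 367
260 286 371
290 286 370
310 286 367
325 286 367
69.18575261650348 [624.7811067   40.26876306  76.87981775] [-13.61529851   4.9903695    4.12467324]
```

```bash
for i in 1 2 3; do python3 -m jog '[{"delta_pos":[0.9,-0.3,0.2],"angular":[0,0,0],"fingers":0.6},{"delta_pos":[1.9,-0.6,0.3],"angular":[0,0,0],"fingers":0.6}]' | egrep 'eef|force'; done
```

```text
eef_pos: [626.4, 39.8, 77.1]
force: [-14.5, 5.3, 5.6]
grip_force: 7.4
eef_pos: [627.8, 39.4, 77.2]
force: [-16.6, 5.8, 4.7]
grip_force: 8.5
eef_pos: [628.2, 39.3, 76.8]
force: [-27.1, 9.4, 9.4]
grip_force: 13.1
```

The force jumped from 17 to 29 N with almost no motion, so the plate is home. I'll hold and verify.

```bash
python3 -m jog '[{"delta_pos":[0,0,0],"angular":[0,0,0],"fingers":0.6},{"delta_pos":[0,0,0],"angular":[0,0,0],"fingers":0.6},{"delta_pos":[0,0,0],"angular":[0,0,0],"fingers":0.6},{"delta_pos":[0,0,0],"angular":[0,0,0],"fingers":0.6},{"delta_pos":[0,0,0],"angular":[0,0,0],"fingers":0.6},{"delta_pos":[0,0,0],"angular":[0,0,0],"fingers":0.6}]'; python3 m.py; python3 - <<'E'
from h import *
b=cap('side');a=cap('top')
s=cv2.resize(b['pixels'][140:280,290:420],None,fx=4,fy=4,interpolation=cv2.INTER_CUBIC)[:,:400]
t=cv2.resize(a['pixels'][105:245,235:335],None,fx=4,fy=4,interpolation=cv2.INTER_CUBIC)
cv2.imwrite('pics/i.png',np.hstack([s,t]))
E
```

```text
time_s: 12.0
eef_pos: [628.1, 39.4, 76.8]
ee_rot: [0.097, 0.142, 0.985, -0.014]
force: [-25.5, 7.8, 8.4]
grip_width: 0.601
grip_force: 12.0
roller front edge (ramp axis from foot) 175.8 lat -62.0 80.0
215 287 367
230 287 367
260 287 371
290 287 370
310 287 367
325 288 367
72.61344718700029 [628.08982152  39.37215371  76.74422547] [-25.98350566   8.03758077   8.78570832]
```

View pics/i.png

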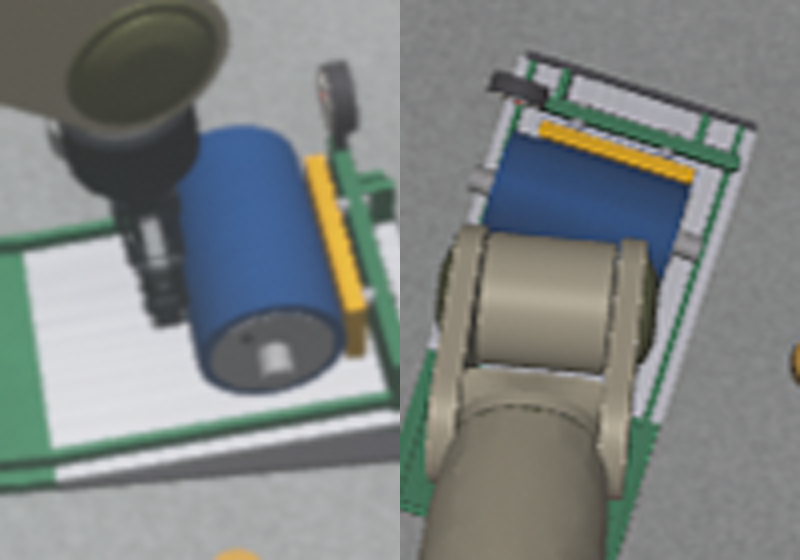

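```bash
python3 - <<'E'
from h import *
a=cap('top');b=cap('side');L=lambda p:p-np.array([557,55,0])
for c,roi,ref in((a,(105,175,255,320),'top'),(b,(170,240,350,395),'side')):
    m=cv2.inRange(cv2.cvtColor(c['pixels'],cv2.COLOR_BGR2HSV),(15,140,120),(32,255,255));k=np.zeros_like(m);r=roi;k[r[0]:r[1],r[2]:r[3]]=m[r[0]:r[1],r[2]:r[3]]
    q=max(cv2.findContours(k,cv2.RETR_EXTERNAL,cv2.CHAIN_APPROX_NONE)[0],key=cv2.contourArea)
    R=cv2.minAreaRect(q);bx=cv2.boxPoints(R);print(ref,R[0],bx.round(1).tolist())
    if ref=='top':
        e=np.array([.959,-.284]);old=[[267.7,143.1],[268.8,139.6],[306.4,151.7],[305.3,155.1]]
        f=lambda B,z:sorted(float(((onz(c,*p,z)[:2]-[557,55])@e).round(1)) for p in B)
        print('old',f(old,106),'new',f(bx,108.5))
s=ctrl.sense();print(s['force'],s['eef_pos'])
E
```

```text
top (288.6456604003906, 142.54681396484375) [[269.29998779296875, 138.1999969482422], [270.3999938964844, 134.8000030517578], [308.0, 146.89999389648438], [306.8999938964844, 150.3000030517578]]
old [154.3, 155.7, 164.9, 166.6] new [168.9, 170.5, 179.5, 181.2]
side (373.54998779296875, 198.35000610351562) [[365.5, 179.6999969482422], [371.0, 178.1999969482422], [381.6000061035156, 217.0], [376.1000061035156, 218.5]]
[-24.58837685   8.24845222   8.67771186] [628.13545172  39.36393207  76.76916969]
```

The plate has moved 14.7 mm horizontally (14.9 mm along the slope), so it is fully home. The hold is stable and square.

```bash
python3 -c "
from rig import ctrl
print(ctrl.finish_job())"
```

```text
the job is handed in; nothing more can be done
None
```

I pushed the middle-sized blue roller slowly up the ramp and handed the job in at about 12.5 s. The fingers were still holding it square against the stop plate with about 27 N, and the plate was pressed in about 14.9 mm of its 15 mm travel as measured from the top camera.

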